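# Close and clip the ground joint of a gas line

### The arm

A 6-joint arm with a two-finger parallel gripper is mounted at the origin on the work surface. World frame = base frame: x ahead of the robot, y to its left, z up, the work surface at z = 0. Lengths are in m, angles in degrees, forces in N, time in s.
With the tool pointing down it reaches from about 0.35 to 0.875 m from the base axis. Payload 4.2 kg.
Tool frame: the origin (TCP) lies midway between the tips of the shut fingers; the grasp point (between the pads) lies 19 mm behind it; z points along the fingers, y is the line along which they close (so a half turn about z gives the same grasp; the last joint's range is limited). The gripper opens to 87 mm and grips with 3 to 60 N. Pads are 19 mm wide; open, the fingers measure 117 mm over their backs; the gripper's body (75 mm by 190 mm) begins 51 mm behind the grasp point.
Start: joints at [84.03, 22.042, 0.453, 0, -68.411, -14.817], TCP at [0.222, 0.584, 0.223] pointing down, gripper open.
Joint ranges: [-179.83, 179.83], [-69.29, 118.12], [-61.27, 80.66], [-181.25, 117.63], [-171.15, -9.14], [-177.46, 177.46]. Speed limits (degrees/s): [159.86, 159.86, 180, 180, 180, 180].

### API

Orientations are given as a 3x3 rotation matrix whose columns are the frame's x, y, z axes.
In Python, from station import r, cams gives the robot as it stands.
- The arm moves only by the tool play_rows, never from a script. Its argument "commands" is text: rows parted by semicolons, each of 6 numbers parted by spaces: the shift along the world's x, y, z normalised to -1 to 1, where 1 is 30 mm, then the turn, a rotation vector about the world's x, y, z normalised to -1 to 1, where 1 is 0.15 rad. A call has 1 to 20 rows; each row shifts and turns the commanded pose from where the row before left it; what a row does not reach is not made up. A row lasts 1/10 s, in which the tool goes at most 50 mm and 8.59 degrees, less where a joint would pass 70% of its speed; a pose out of reach is approached as far as the arm can. A call with a number of a shift or a turn outside -1 to 1 is refused whole. A call with a gripper value outside its range is refused whole. "grip" is the finger opening in mm, from 0 to 87, set as the call begins (left out, the last holds). The fingers move at their own pace and stop on an object; the grip force is fixed at half the most. Time passes only in rows, so rows that do not move let the fingers close. It gives the time, the measured TCP pose, the force, the opening and the grip force at its end, in the units of the state.
- r.sense(): the state, without advancing time (a new reading comes with each control period).
- cams.capture(name): name is "scene" or "top" or "wrist"; returns (picture, depth): 400x640x3 uint8, blue, green, red; 400x640 float32, m along the optical axis (not along the pixel's ray), 0 where there is no reading.
- cams.camera_info(name): a dict with "mtx" (3x3 intrinsics, pixels), "R" (3x3) and "t" (3): a world point X has camera coordinates R X + t. Camera axes: x right, y down, z forward; pixel columns grow to the right and rows downward; lengths in m; the calibration is good to about 2 mm. The wrist camera is an equidistant fisheye: a pixel r from the principal point sees the ray r / f radians off the axis. A picture is of the moment at which its call begins: read the wrist's pose just before it. camera_info takes no time and is no camera call; for the wrist camera it gives the pose at the moment of the call.
- r.finish_job(): hands the job in; it is judged then, once.
The state is a dict: "time_s": time; "joints": joint angles; "joint_velocities": joint speeds; "effort": joint torques, N m; "tcp_pos": TCP position; "ee_rot": TCP orientation; "wrist_force": force on the tool from outside, world axes, zero at the start; "moment": the same for the moment, N m; "gripper_width": opening from 0.0 (shut) to 1.0 (fully open); "gripper_force": force on a finger pad.
Only numpy, scipy, OpenCV 4.12 (cv2) and the standard library are available. Lean on these libraries where they do the work, as an engineer would, in place of code of your own. Each camera call takes 0.05 s, during which the arm holds its last target. There are 200 camera calls.

### The job

The ground joint of the glass gas line stands open: push the elbow home until its flange seats against the rim of the line, then press the red joint clip down over the closed joint until it has clicked fully home, with its wide ring behind the line's rim, its narrow ring behind the elbow's flange and its tab upward. It is glass, so never push on it harder than about 20 N, and leave the other clips and everything else on the bench where they are.

Things in the scene. Friction and masses are not known exactly. Their poses are not given: they have to be found in the camera images.
- gas_line: Two retort stands that hold the glass gas line level: a tube 34 mm across with two blue-keyed taps (75 mm above the tube's axis, about 190 and 265 mm along +y from the joint). The stands' 12 mm rods stand 150 mm off the glass on its +x side, 460 mm high. Origin on the bench straight below mid, with the same axes.
- mid (a point): Point on the tube's axis, 170 mm above the bench, fixed to the stands. y runs along the glass into the line (elbow on the -y side), x is level, square to the glass, towards the stand rods, z up. The clamps grip the glass anywhere along y, so the seam of the closed joint (front face of the line's rim) lies 0 to 12 mm from here, either way: feel for it.
- elbow_clamp (a point): Middle of the clamp around the elbow's tube, fixed to the stands, on the tube's axis, 76 mm along -y from mid. The clamp is 16 mm wide along y; its jaws reach 21 mm above the axis and its screw, 33 mm to the +x side, 36 mm above it. The elbow itself also has a bulge, 38 mm across, 22 to 36 mm along -y from its flange face.
- elbow (a joint): How far the glass elbow stands out of the joint along -y, in m: 0 = fully home (hard stop), at most 0.018. It slides stiffly (about 3 N) and stays. Its bend is a ball 26 mm across on the tube's axis whose outermost point lies 145 mm along -y from the elbow's flange face: push there along +y. Below the bend the glass runs down 70 mm.
- red_clip: Red plastic joint clip standing open side down on the bench, tab up: two 5 mm C rings 15 mm apart, open downward, on a common back; 25 mm along y, 49 mm across x. Origin at the centre of its bore, 16.4 mm above the bench and above its lips. When on, its origin lies at the seam and its axes agree with mid, with 1.5 mm play each way along y. Its sprung jaws take about 5 N to go over the glass.
- clip_tab (a point): On the red clip's grip tab, 39 mm above the clip's origin: a block 10 mm thick in the clip's x, 20 mm long in its y, from 24 to 49 mm above the origin. Grip it with the fingertips clear of the back of the rings.
- clip_wide (a point): Centre of the red clip's wide ring, at +10 mm on the clip's y; it grips the 34 mm line behind its rim (a bead 40 mm across, 0 to 6 mm from the seam). The narrow ring, at -10 mm, grips the 26 mm elbow behind its flange (38 mm across, 6 mm thick). Well placed, the lips first touch with the clip's origin 22 mm above the axis; over 1.5 mm off along y it stops 3 to 4 mm higher.
- green_clip: Green joint clip, a smaller size (about 39 mm wide, 57 mm tall), standing on the bench. Origin at its bore's centre, 13 mm above the bench. Leave it.
- yellow_clip: Yellow joint clip, the smallest size (about 29 mm wide, 49 mm tall), standing on the bench. Origin at its bore's centre, 10 mm above the bench. Leave it.
- beaker: Glass beaker, 68 mm across, 70 mm tall, standing on the grey stand plate (12 mm thick) under the elbow's outlet; origin at the centre of its underside. Leave it.
- vial: Small glass vial with white cap, 26 mm across, 45 mm tall, origin under its centre. Leave it.
- spatula: Steel laboratory spatula lying on the bench, 180 mm long, 8 mm high, origin on the bench under its middle. Leave it.
- spare_clamp: Loose laboratory clamp lying on the bench, about 235 mm long, 40 mm high; origin on the bench under its hinge block. Leave it.
- dish: Glass dish, 100 mm across, 45 mm tall, on a low blue scalloped stand 22 mm high; origin at the centre of its underside. Leave it.
- amber_bottle: Amber bottle with blue cap, 80 mm across, 140 mm tall, origin under its centre. Leave it.

How it is judged (in metres and radians):
On the way, in this order (a step that is already met when the one before it is completed fails the run):
1. the elbow is pushed home (value of joint elbow below 0.0015 m), for 0.2 s.
2. the red clip is clicked home over the closed joint (value of joint elbow below 0.0015 m and x of red_clip in the frame of mid between -0.0025 and 0.0025 m and y of red_clip in the frame of mid between -0.0145 and 0.0145 m and z of red_clip in the frame of mid between -0.0035 and 0.003 m and y of clip_wide in the frame of mid above -0.0045 m and angle between the y axis of red_clip and the y axis of mid, either way round below 0.12 rad and angle between red_clip's own z axis and vertical below 0.35 rad), for 0.2 s.
At the end, for the whole second after the job is handed in: The elbow is within 1.5 mm of home. The red clip sits on the joint at rest: its origin within 2.5 mm of the tube's axis sideways and 3 mm in height, along it within 14.5 mm of mid, wide ring towards the line, square within 0.12 rad, tab up within 0.35 rad (all of step 2 and linear speed of red_clip below 0.01 m/s); the robot touches nothing.
It fails at once if the glass is loaded with more than 25 N in all (pushes and the clip's own squeeze of some 6 N together) (contact force between anything else and gas_line above 25 N).
It fails at once if a bystander is moved more than 25 mm (distance of any of green_clip, yellow_clip, beaker, vial, spatula, spare_clamp, dish, amber_bottle from where it was at the start of the episode above 0.025 m).
It also fails if it takes over 61 s, if anything falls off the work surface, if the arm or the gripper's body presses on something with over 40 N, if the wrist force passes 120 N, or if a joint passes its speed limit or range.

## Working session

There is one attempt and no reset: what is moved stays moved. The work goes in short steps, Python scripts to look and compute and a tool call to move; the robot and the scene stay as the last step left them, time stands still between calls to the robot, and variables do not carry over. Pictures are saved under pics/ and viewed, at most 10 in all, crops included, and the job is handed in when it is done.

Besides the shell and the picture viewer there is one more tool, called after ">>>" as name(argument=value, ...), one argument or row to a line, values as JSON. play_rows: Moves the arm, as the interface text tells. Scaled input: -1 to 1 covers 30 mm each way for a shift and 0.15 rad each way for a turn. Its arguments: {"type":"object","properties":{"commands":{"type":"string"},"grip":{"type":"number"}},"required":["commands"]}

```bash
mkdir -p pics; ls; python3 - <<'E'
from station import r,cams
import cv2,numpy as np
s=r.sense();print(s['time_s'],s['tcp_pos'],s['ee_rot'],s['gripper_width'])
for n in("scene","top"):
    p,d=cams.capture(n);cv2.imwrite(f'pics/{n}0.png',p);np.save(f'pics/{n}0.npy',d)
    i=cams.camera_info(n);print(n,i['mtx'],i['R'],i['t'])
E
```

```text
pics
0.0 [0.22158914 0.58376935 0.22148101] [[ 9.34840263e-01 -3.55067931e-01 -6.68829713e-04]
 [-3.55068549e-01 -9.34838070e-01 -2.02692358e-03]
 [ 9.44480847e-05  2.13233017e-03 -9.99997722e-01]] 0.9986385388590933
scene [[388.81842444   0.         315.16179829]
 [  0.         388.81842444 199.71728781]
 [  0.           0.           1.        ]] [[-0.63650003  0.77105247  0.01859559]
 [ 0.52029169  0.44704662 -0.72763032]
 [-0.56935425 -0.45346159 -0.68571738]] [ 0.33159961 -0.18835379  1.4705594 ]
top [[448.84615389   0.         322.41709881]
 [  0.         448.84615389 201.88442781]
 [  0.           0.           1.        ]] [[ 0.0034465  -0.9999589   0.00838584]
 [-0.99252204 -0.00444385 -0.12198461]
 [ 0.12201687 -0.00790271 -0.99249656]] [0.02405667 0.55771657 1.49041268]
```

View pics/scene0.png

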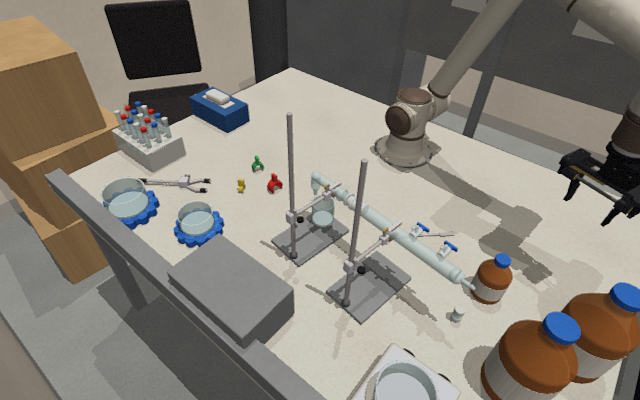

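View pics/top0.png

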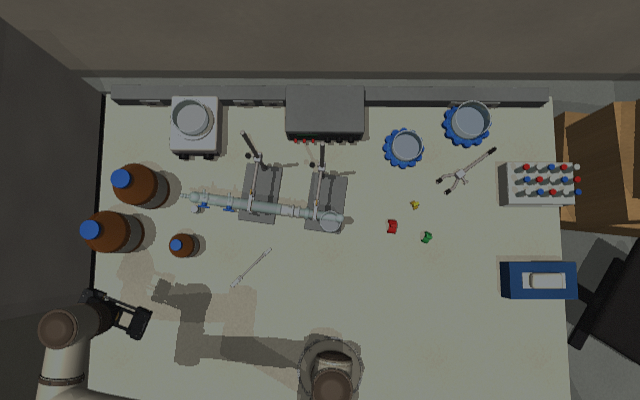

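The scene view shows the red clip at (274,184), with the glass line from (316,180) to (470,283). In the top view the red clip is at (392,227), the elbow end at (340,217) and the line's far end at (190,195). The line's +y therefore runs roughly along world +y.

```bash
cat > h.py <<'E'
import numpy as np,cv2
def ray(ci,u,v,fish=False):
    K=ci['mtx'];R=np.array(ci['R']);t=np.array(ci['t'])
    x=(u-K[0,2])/K[0,0];y=(v-K[1,2])/K[1,1]
    if fish:
        th=np.hypot(x,y);k=np.sin(th)/max(th,1e-9);d=np.array([x*k,y*k,np.cos(th)])
    else: d=np.array([x,y,1.])
    return -R.T@t,R.T@d
def onplane(ci,u,v,z,fish=False):
    o,d=ray(ci,u,v,fish);return o+d*(z-o[2])/d[2]
def proj(ci,X,fish=False):
    K=ci['mtx'];c=np.array(ci['R'])@X+np.array(ci['t'])
    if fish:
        r=np.hypot(c[0],c[1]);th=np.arctan2(r,c[2]);a=c[:2]/max(r,1e-9)*th
    else: a=c[:2]/c[2]
    return K[0,0]*a[0]+K[0,2],K[1,1]*a[1]+K[1,2]
def tri(a,b):
    (o1,d1),(o2,d2)=a,b
    d1=d1/np.linalg.norm(d1);d2=d2/np.linalg.norm(d2)
    s=np.linalg.lstsq(np.stack([d1,-d2],1),o2-o1,rcond=None)[0]
    p,q=o1+s[0]*d1,o2+s[1]*d2
    return (p+q)/2,np.linalg.norm(p-q)
E
python3 - <<'E'
from station import r,cams
from h import *
for n in("top","scene"):
    ci=cams.camera_info(n);p=cv2.imread(f'pics/{n}0.png');h=cv2.cvtColor(p,cv2.COLOR_BGR2HSV)
    m=((h[...,0]<8)|(h[...,0]>172))&(h[...,1]>150)&(h[...,2]>80)
    k,l,st,c=cv2.connectedComponentsWithStats(m.astype('uint8'))
    for i in range(1,k):
        if st[i,4]>15:print(n,'red',c[i],st[i],onplane(ci,*c[i],.03))
    m=(abs(h[...,0]-112)<14)&(h[...,1]>150)&(h[...,2]>80)
    k,l,st,c=cv2.connectedComponentsWithStats(m.astype('uint8'))
    for i in range(1,k):
        if 8<st[i,4]<400:print(n,'blue',c[i].round(1),st[i,4],onplane(ci,*c[i],.245).round(3))
p=cv2.imread('pics/top0.png');ci=cams.camera_info('top')
for uv in((340,217),(195,197),(305,212),(317,216)):print(uv,onplane(ci,*uv,.17))
a=cv2.resize(p[140:260,180:440],None,fx=3,fy=3,interpolation=2);cv2.imwrite('pics/topc.png',a)
q=cv2.imread('pics/scene0.png');cv2.imwrite('pics/scc.png',cv2.resize(q[140:300,230:490],None,fx=3,fy=3,interpolation=2))
E
```

```text
top red [526.2962963  166.44444444] [524 164   6   6  27] [ 0.68453176 -0.67719538  0.03      ]
top red [563.96 166.6 ] [562 164   5   6  25] [ 0.68465837 -0.80778724  0.03      ]
top red [539.40740741 178.92592593] [537 177   6   5  27] [ 0.64105506 -0.72020911  0.03      ]
top red [577.375   178.84375] [575 176   6   7  32] [ 0.64198744 -0.85151771  0.03      ]
top red [552.8  191.48] [550 189   6   6  25] [ 0.59760896 -0.76390289  0.03      ]
top red [392.02150538 226.21505376] [388 220   9  13  93] [ 0.47613402 -0.20983284  0.03      ]
scene red [127.56 107.88] [125 105   6   6  25] [ 0.53110543 -0.99195349  0.03      ]
scene red [150.5862069  110.93103448] [148 109   6   5  29] [ 0.48325865 -0.90109894  0.03      ]
scene red [123.16666667 116.46666667] [120 114   7   6  30] [ 0.57862493 -0.94524416  0.03      ]
scene red [146.77777778 119.96296296] [144 118   6   5  27] [ 0.53216202 -0.85294076  0.03      ]
scene red [142.88888889 129.33333333] [140 127   6   6  27] [ 0.57960242 -0.80589477  0.03      ]
scene red [273.64179104 182.91791045] [267 174  15  19 134] [ 0.47965453 -0.21107929  0.03      ]
(340, 217) [ 0.49424702 -0.02696142  0.17      ]
(195, 197) [0.55433695 0.42086382 0.17      ]
(305, 212) [0.50925515 0.08091413 0.17      ]
(317, 216) [0.49703947 0.04387626 0.17      ]
```

View pics/topc.png

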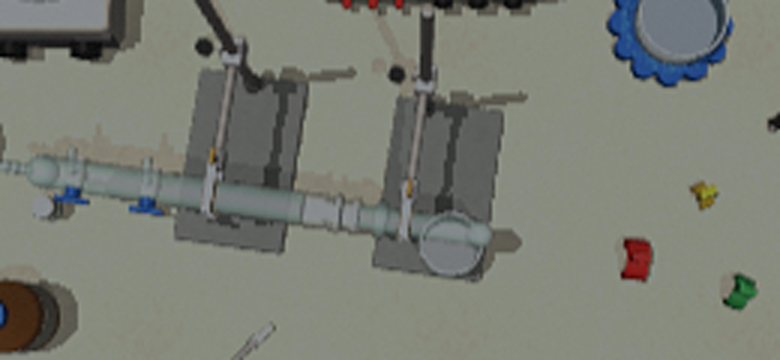

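The top crop shows the rim and flange at about crop (345,212), the elbow clamp at (407,215) and the bend's end at (490,233). The line is tilted about 7.6° from world y. I'll swing over with the tool turned so that it closes across the line.

>>> play_rows(
  commands="0.4 -0.8 0.5 0 0 -0.745;0.4 -0.8 0.5 0 0 -0.745;0.4 -0.8 0.5 0 0 -0.745;0.4 -0.8 0.5 0 0 -0.745;0.4 -0.8 0.5 0 0 -0.745;0.4 -0.8 0.5 0 0 -0.745;0.4 -0.8 0.3 0 0 -0.745;0.4 -0.8 0.3 0 0 -0.745;0.4 -0.8 0.3 0 0 -0.745;0.4 -0.8 0.3 0 0 -0.745;0.4 -0.8 0.3 0 0 -0.745;0.4 -0.8 0.3 0 0 -0.745;0.4 -0.8 0 0 0 0;0.4 -0.8 0 0 0 0;0.4 -0.8 0 0 0 0;0.4 -0.8 0 0 0 0;0.2 -0.8 0 0 0 0;0.2 -0.8 0 0 0 0;0.2 -0.8 0 0 0 0;0 0 0 0 0 0",
  grip=0,
)

```text
time_s: 2.1
tcp_pos: [0.4317, 0.1263, 0.3663]
ee_rot: [[-0.136, -0.991, -0.001], [-0.991, 0.136, -0.001], [0.001, 0.001, -1.0]]
wrist_force: [-0.7, -0.5, -0.5]
gripper_width: 0.002
gripper_force: 0.0
```

```bash
python3 - <<'E'
from station import r,cams
from h import *
import pickle
s=r.sense();ci=cams.camera_info("wrist");p,d=cams.capture("wrist");cv2.imwrite('pics/w1.png',p)
pickle.dump((ci,d),open('pics/w1.pkl','wb'));print(s['time_s'],s['tcp_pos'],s['ee_rot'],s['wrist_force'],ci)
E
```

```text
2.1 [0.43173618 0.1263449  0.36630942] [[-1.35711936e-01 -9.90748102e-01 -6.85227694e-04]
 [-9.90748126e-01  1.35712328e-01 -5.61412970e-04]
 [ 6.49212679e-04  6.02697612e-04 -9.99999608e-01]] [-0.65684252 -0.45953981 -0.53075827] {'mtx': array([[309.70691629,   0.        , 321.06537387],
       [  0.        , 309.70691629, 200.73070733],
       [  0.        ,   0.        ,   1.        ]]), 'R': array([[-9.90863119e-01,  1.34871230e-01,  1.77764777e-04],
       [ 1.29059109e-01,  9.47778604e-01,  2.91649558e-01],
       [ 3.91666531e-02,  2.89007733e-01, -9.56525224e-01]]), 't': array([ 0.41059527, -0.25349052,  0.47523336])}
```

View pics/w1.png

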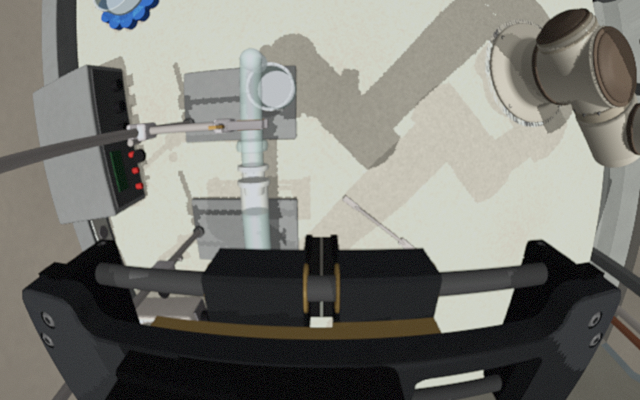

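The wrist view shows the ball end at about (250,50), the elbow clamp at y≈127 and the open joint near (253,172). I'll measure the tube axis from the edges.

```bash
python3 - <<'E'
from h import *
import pickle
ci,d=pickle.load(open('pics/w1.pkl','rb'))
print('cam',-ci['R'].T@ci['t'])
for uv in((250,50),(252,150),(253,166),(253,172),(254,181),(255,240)):print(uv,onplane(ci,*uv,.17,True).round(4),d[uv[1],uv[0]])
p=cv2.imread('pics/w1.png')
cv2.imwrite('pics/w1c.png',cv2.resize(p[40:250,200:310],None,fx=3.6,fy=2.8,interpolation=2) if 0 else cv2.resize(p[40:250,170:340],None,fx=2.8,fy=2.8,interpolation=2))
# depth profile of the tube: for rows, columns where point height > .1
for v in range(44,245,8):
    w=[]
    for u in range(215,290):
        z=d[v,u]
        if z<=0: continue
        o,dd=ray(ci,u,v,True); X=o+dd*z/(ci['R'][2]@dd)
        if .12<X[2]<.2: w.append((u,*X))
    if w: w=np.array(w);print(v,w[0,0],w[-1,0],w[:,1:].mean(0).round(4),w[:,3].max().round(4))
E
```

```text
cam [0.42094567 0.04752929 0.5284301 ]
(250, 50) [ 0.4923 -0.0351  0.17  ] 0.3136119
(252, 150) [0.508  0.0827 0.17  ] 0.33890408
(253, 166) [0.5103 0.1019 0.17  ] 0.34973088
(253, 172) [0.5116 0.1091 0.17  ] 0.35075274
(254, 181) [0.5125 0.1202 0.17  ] 0.35388494
(255, 240) [0.5269 0.1967 0.17  ] 0.3688338
52 242.0 260.0 [ 0.4902 -0.0306  0.1788] 0.1824
60 240.0 266.0 [ 0.4894 -0.0216  0.1742] 0.1831
68 240.0 265.0 [ 0.4912 -0.0122  0.1742] 0.1839
76 239.0 261.0 [ 0.4945 -0.0027  0.1795] 0.1835
84 240.0 261.0 [0.4952 0.0066 0.1802] 0.1838
92 239.0 260.0 [0.4976 0.0155 0.1802] 0.1838
100 240.0 261.0 [0.4979 0.0248 0.18  ] 0.1835
108 239.0 261.0 [0.4999 0.0337 0.1797] 0.1834
116 240.0 262.0 [0.5002 0.043  0.1798] 0.1846
124 215.0 267.0 [0.5112 0.0498 0.1878] 0.1992
132 215.0 261.0 [0.5165 0.0586 0.1805] 0.1835
140 239.0 266.0 [0.5032 0.0705 0.1792] 0.1838
148 237.0 267.0 [0.5041 0.0791 0.1844] 0.1899
156 242.0 262.0 [0.5064 0.0887 0.1802] 0.184
164 238.0 268.0 [0.5081 0.0985 0.1769] 0.1838
172 241.0 264.0 [0.5087 0.1067 0.1834] 0.1896
180 238.0 269.0 [0.5108 0.1173 0.178 ] 0.1851
188 240.0 267.0 [0.5113 0.1257 0.1832] 0.1875
196 240.0 267.0 [0.5133 0.1354 0.183 ] 0.1877
204 242.0 267.0 [0.5138 0.1451 0.1836] 0.1868
212 242.0 269.0 [0.5149 0.1554 0.1827] 0.1877
220 243.0 269.0 [0.5163 0.1655 0.1829] 0.1873
228 243.0 269.0 [0.5183 0.1755 0.1835] 0.1879
236 244.0 270.0 [0.5194 0.1862 0.1831] 0.1878
244 244.0 270.0 [0.5216 0.1968 0.1833] 0.188
```

View pics/w1c.png

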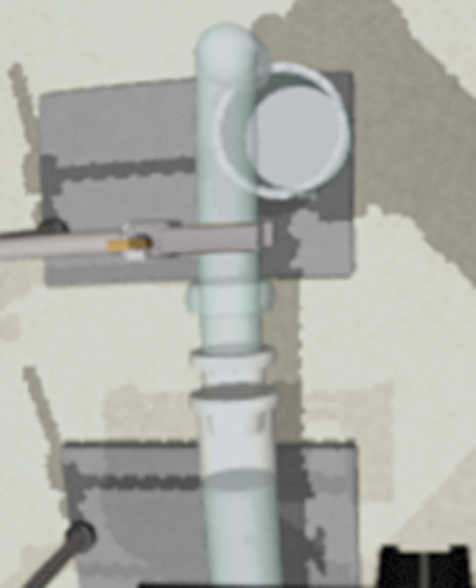

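```bash
cat >> h.py <<'E'
def cloud(ci,d,fish=True,box=None):
    v,u=np.nonzero(d>0);z=d[v,u];K=ci['mtx']
    x=(u-K[0,2])/K[0,0];y=(v-K[1,2])/K[1,1]
    if fish:
        th=np.hypot(x,y);k=np.tan(th)/np.maximum(th,1e-9);ok=th<1.4;x,y,z=(x*k)[ok],(y*k)[ok],z[ok]
    C=np.stack([x*z,y*z,z],1);X=(C-ci['t'])@np.array(ci['R'])
    if box is not None: X=X[np.all((X>box[0])&(X<box[1]),axis=1)]
    return X
E
cat > ax.py <<'E'
from h import *
import pickle,sys
from scipy.optimize import least_squares
ci,d=pickle.load(open(sys.argv[1],'rb'))
X=cloud(ci,d,True,([.44,-.06,.15],[.58,.22,.2]))
def rad(q,P):
    cx=q[0]+q[1]*(P[:,1]-.1);return np.hypot((P[:,0]-cx)*np.cos(np.arctan(q[1])),P[:,2]-q[2]-q[3]*(P[:,1]-.1))
E_=X[(X[:,1]>-.005)&(X[:,1]<.035)&(abs(X[:,0]-.497)<.022)];L=X[(X[:,1]>.13)&(X[:,1]<.2)]
f=lambda q:np.r_[rad(q,E_)-.013,rad(q,L)-.017]
s=least_squares(f,[.508,.13,.17,0],loss='soft_l1',f_scale=.001);q=s.x
print(q,'tilt',np.degrees(np.arctan(q[1])),np.sqrt(np.mean(f(q)**2)),len(E_),len(L))
a=np.array([q[1],1])/np.hypot(q[1],1)
S=(X[:,:2]-[q[0],.1])@a;N=rad(q,X);up=abs((X[:,:2]-[q[0],.1])@[a[1],-a[0]])<.024
for b in np.arange(-.15,.06,.002):
    m=up&(S>=b)&(S<b+.002)&(N<.025)
    if m.any():print(round(b*1000),m.sum(),(N[m].max()*1e3).round(1),(np.median(N[m])*1e3).round(1),(X[m,2].max()*1e3).round(1),end=' | ')
E
python3 ax.py pics/w1.pkl
```

```text
[0.51066868 0.13882042 0.17000068 0.00129513] tilt 7.903313989274915 0.0006736560283246029 779 1476
-138 10 8.5 7.1 177.7 | -136 18 10.6 9.1 180.4 | -134 31 20.4 11.0 181.5 | -132 33 15.9 11.8 183.0 | -130 40 21.9 12.6 183.3 | -128 34 18.4 12.9 183.7 | -126 43 18.4 13.1 183.6 | -124 42 19.2 12.8 184.3 | -122 38 20.1 13.0 183.5 | -120 43 18.9 13.3 183.5 | -118 41 14.6 13.1 184.5 | -116 39 15.6 13.0 185.3 | -114 33 14.7 13.3 184.5 | -112 38 14.2 13.0 183.2 | -110 38 14.3 12.7 184.1 | -108 36 14.8 12.8 184.4 | -106 39 15.0 13.2 184.9 | -104 41 13.9 12.9 183.8 | -102 44 14.8 13.0 184.1 | -100 30 14.5 13.0 184.2 | -98 38 14.4 12.9 184.3 | -96 41 14.5 12.9 184.3 | -94 41 14.2 12.9 183.8 | -92 30 14.4 12.9 184.2 | -90 41 14.9 12.9 184.7 | -88 43 14.0 13.0 183.7 | -86 41 14.6 13.0 183.8 | -84 32 14.9 13.0 184.0 | -82 39 14.7 12.9 184.6 | -80 41 14.7 12.9 184.6 | -78 40 14.3 12.8 184.2 | -76 34 14.5 13.0 184.1 | -74 39 14.1 12.9 183.7 | -72 41 14.4 13.2 184.0 | -70 38 14.4 12.9 183.8 | -68 39 14.4 12.9 183.6 | -66 39 14.3 13.1 183.7 | -64 38 14.3 12.8 184.2 | -62 40 14.2 12.9 183.5 | -60 41 1
[... 752 characters left out ...]
 189.7 | 2 50 20.1 18.9 189.4 | 4 45 20.4 18.6 189.6 | 6 28 19.0 14.6 185.6 | 8 39 15.3 14.0 185.3 | 10 36 15.4 13.9 184.1 | 12 38 14.8 13.5 184.7 | 14 34 15.1 13.7 185.1 | 16 67 20.6 14.2 190.4 | 18 91 20.9 19.2 190.5 | 20 59 20.8 19.8 190.6 | 22 40 20.6 19.7 190.6 | 24 33 18.8 17.2 187.5 | 26 46 18.6 16.9 188.5 | 28 46 18.0 16.9 187.8 | 30 43 18.9 17.0 188.9 | 32 44 18.2 16.8 187.6 | 34 50 18.7 17.0 187.7 | 36 46 18.6 17.2 188.1 | 38 48 19.0 16.8 189.0 | 40 42 18.2 16.9 187.8 | 42 39 18.2 16.9 187.9 | 44 45 18.8 17.0 188.8 | 46 37 18.1 16.8 188.0 | 48 47 18.5 16.8 188.3 | 50 42 18.2 16.9 187.9 | 52 38 18.3 16.9 188.1 | 54 44 18.2 16.9 187.6 | 56 47 18.6 16.9 187.9 | 58 41 18.9 17.1 189.0 |
```

The depth profile gives the tube axis at 7.9° tilt and z=0.170. The flange face is at S≈6 mm, the ball end at −139 and the rim (seam) at about 17.7. Next I move to the pre-push pose and look at the clip from there.

>>> play_rows(
  commands="0.23 -0.83 0 0 0 0;0.23 -0.83 0 0 0 0;0.23 -0.83 0 0 0 0;0.23 -0.83 0 0 0 0;0.23 -0.83 0 0 0 0;0.23 -0.83 0 0 0 0;0.23 -0.83 0 0 0 0;0.23 -0.83 0 0 0 0;0 0 0 0 0 0",
)

```text
time_s: 3.05
tcp_pos: [0.4875, -0.0719, 0.3657]
ee_rot: [[-0.135, -0.991, -0.001], [-0.991, 0.135, -0.0], [0.001, 0.001, -1.0]]
wrist_force: [0.1, -0.6, -0.6]
gripper_width: 0.009
gripper_force: 0.0
```

```bash
python3 - <<'E'
from station import r,cams
from h import *
import pickle
s=r.sense();ci=cams.camera_info("wrist");p,d=cams.capture("wrist");cv2.imwrite('pics/w2.png',p)
pickle.dump((ci,d),open('pics/w2.pkl','wb'));print(s['time_s'],s['tcp_pos'],s['wrist_force'])
h=cv2.cvtColor(p,cv2.COLOR_BGR2HSV)
m=(((h[...,0]<8)|(h[...,0]>172))&(h[...,1]>120)&(h[...,2]>60)).astype('uint8')
k,l,st,c=cv2.connectedComponentsWithStats(m)
i=[i for i in range(1,k) if st[i,4]>150];print([(c[j],st[j]) for j in i])
j=max(i,key=lambda j:st[j,4])
x,y,w,hh=st[j,:4];q=p[y-25:y+hh+25,x-40:x+w+40];print('off',x-40,y-25);cv2.imwrite('pics/w2c.png',cv2.resize(q,None,fx=5,fy=5,interpolation=2))
dm=np.where(l==j,d,0);X=cloud(ci,dm);np.save('pics/clip.npy',X)
for a,b in((.045,.09),(.03,.045),(.0,.03)):
    P=X[(X[:,2]>a)&(X[:,2]<=b)]
    if len(P)>4:
        rc=cv2.minAreaRect((P[:,:2]*1000).astype('float32'));print(a,b,len(P),P.mean(0).round(4),P[:,2].max(),rc)
E
```

```text
3.05 [ 0.48749765 -0.07188659  0.36573638] [ 0.14224891 -0.63384343 -0.60449743]
[(array([315.13207547,  73.47169811]), array([302,  65,  28,  18, 424], dtype=int32))]
off 262 40
0.045 0.09 113 [ 0.4785 -0.2072  0.063 ] 0.06657743704646316 ((478.4343566894531, -208.01072692871094), (20.224628448486328, 10.37292766571045), 82.3773193359375)
0.03 0.045 269 [ 0.4775 -0.2075  0.0363] 0.042192438220715084 ((477.4934387207031, -208.18714904785156), (24.64154052734375, 39.346431732177734), 82.55461120605469)
0.0 0.03 40 [ 0.4787 -0.2067  0.0268] 0.02991254636308033 ((477.8418884277344, -207.57131958007812), (22.845556259155273, 43.32716369628906), 84.72516632080078)
```

View pics/w2c.png

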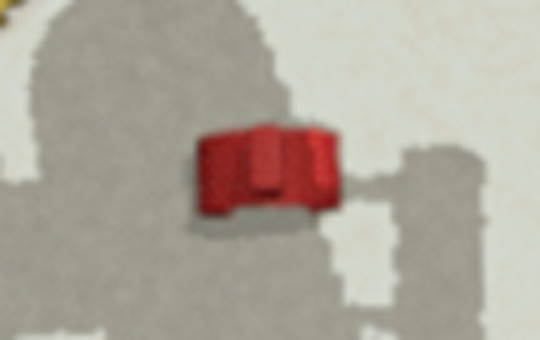

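The clip's tab measures 20×10 mm and is already parallel to the line (82.4° against 82.1°). Its centre is near (0.478,−0.208). I still have to find out which end is the wide ring, so I'll check existing data and push the elbow first.

```bash
python3 - <<'E'
from h import *
X=np.load('pics/clip.npy');a=np.radians(82.4);ey=np.array([np.cos(a),np.sin(a)]);ex=np.array([ey[1],-ey[0]])
P=X[:,:2]-[.478,-.208];u=P@ex*1e3;v=P@ey*1e3
for b in range(-14,15,2):
    m=(v>=b)&(v<b+2)
    if m.any():print(b,m.sum(),u[m].min().round(1),u[m].max().round(1),' mid-height z at |u|<15,>6:',np.sort(X[m&(abs(u)>6)&(abs(u)<14),2])[-3:].round(4),X[m,2].min().round(4))
q=cv2.imread('pics/scene0.png');cv2.imwrite('pics/scc2.png',cv2.resize(q[160:205,250:300],None,fx=10,fy=10,interpolation=2))
E
```

```text
-14 5 -17.0 11.0  mid-height z at |u|<15,>6: [0.0363 0.0368 0.0372] 0.0329
-12 25 -20.3 20.8  mid-height z at |u|<15,>6: [0.0394 0.0396 0.0402] 0.0268
-10 31 -20.3 20.8  mid-height z at |u|<15,>6: [0.0387 0.0395 0.0409] 0.0254
-8 31 -20.3 20.8  mid-height z at |u|<15,>6: [0.0387 0.0403 0.0408] 0.0274
-6 35 -20.2 20.8  mid-height z at |u|<15,>6: [0.0377 0.0387 0.0398] 0.0279
-4 38 -20.2 20.8  mid-height z at |u|<15,>6: [0.0388 0.0394 0.0395] 0.0287
-2 31 -21.9 20.9  mid-height z at |u|<15,>6: [0.0389 0.0391 0.0416] 0.0262
0 32 -21.8 20.9  mid-height z at |u|<15,>6: [0.0385 0.0389 0.0393] 0.0267
2 39 -21.8 20.8  mid-height z at |u|<15,>6: [0.039  0.0392 0.0401] 0.0277
4 38 -21.8 20.8  mid-height z at |u|<15,>6: [0.0395 0.0395 0.0402] 0.0287
6 32 -21.8 20.9  mid-height z at |u|<15,>6: [0.039  0.0391 0.0397] 0.0276
8 47 -21.8 20.9  mid-height z at |u|<15,>6: [0.0406 0.0407 0.0408] 0.0286
10 33 -18.6 21.0  mid-height z at |u|<15,>6: [0.0397 0.0402 0.0406] 0.0076
12 5 -13.8 21.0  mid-height z at |u|<15,>6: [0.0368] 0.0258
```

View pics/scc2.png

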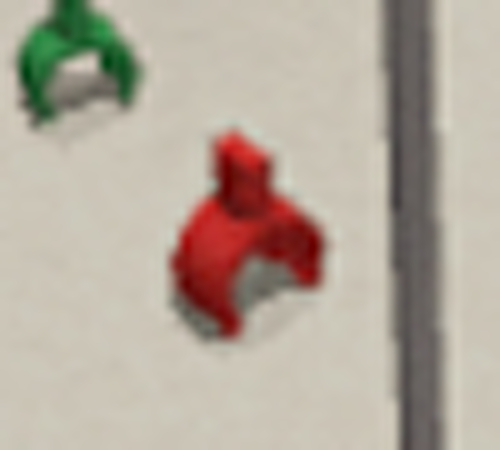

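>>> play_rows(
  commands="0 -0.1 -1 0 0 0;0 0 -1 0 0 0;0 0 -1 0 0 0;0 0 -1 0 0 0;0 0 -1 0 0 0;0 0 -1 0 0 0;0 0 -1 0 0 0;0 0 0 0 0 0",
)

```text
time_s: 3.9
tcp_pos: [0.4838, -0.0728, 0.1528]
ee_rot: [[-0.132, -0.991, -0.009], [-0.991, 0.132, -0.0], [0.002, 0.009, -1.0]]
wrist_force: [-0.3, 0.7, -0.2]
gripper_width: 0.002
gripper_force: 0.0
```

>>> play_rows(
  commands="0.04 0.165 0 0 0 0;0.04 0.165 0 0 0 0;0.04 0.165 0 0 0 0;0.023 0.165 0 0 0 0;0.009 0.066 0 0 0 0;0.009 0.066 0 0 0 0;0 0 0 0 0 0;0 0 0 0 0 0",
)

```text
time_s: 4.7
tcp_pos: [0.4918, -0.0502, 0.1565]
ee_rot: [[-0.133, -0.991, -0.0], [-0.991, 0.133, -0.0], [0.0, 0.0, -1.0]]
wrist_force: [0.8, -0.5, 0.1]
gripper_width: 0.003
gripper_force: 0.0
```

```bash
python3 - <<'E'
from station import cams
from h import *
ci=cams.camera_info('scene');a=np.radians(82.4);ey=np.array([np.cos(a),np.sin(a),0]);ex=np.array([ey[1],-ey[0],0]);ez=np.array([0,0,1.])
O=np.array([.478,-.208,.0164])
f=lambda x,y,z:tuple(((np.array(proj(ci,O+ex*x/1e3+ey*y/1e3+ez*z/1e3))-[250,160])*10).round().astype(int))
print('tabtop corners',f(-5,10,49),f(5,10,49),f(5,-10,49))
for y in(12.5,-12.5):
  for R in(13,17,21):print(y,R,[f(R*np.cos(t),y,R*np.sin(t)) for t in np.radians([0,30,60,90,120,150,180])])
E
```

```text
tabtop corners (np.int64(273), np.int64(156)) (np.int64(248), np.int64(169)) (np.int64(209), np.int64(139))
12.5 13 [(np.int64(242), np.int64(298)), (np.int64(245), np.int64(281)), (np.int64(255), np.int64(264)), (np.int64(271), np.int64(251)), (np.int64(287), np.int64(246)), (np.int64(299), np.int64(251)), (np.int64(304), np.int64(263))]
12.5 17 [(np.int64(232), np.int64(304)), (np.int64(236), np.int64(281)), (np.int64(250), np.int64(258)), (np.int64(270), np.int64(242)), (np.int64(291), np.int64(236)), (np.int64(307), np.int64(242)), (np.int64(313), np.int64(258))]
12.5 21 [(np.int64(222), np.int64(309)), (np.int64(227), np.int64(281)), (np.int64(245), np.int64(253)), (np.int64(270), np.int64(232)), (np.int64(295), np.int64(225)), (np.int64(315), np.int64(232)), (np.int64(322), np.int64(253))]
-12.5 13 [(np.int64(194), np.int64(261)), (np.int64(197), np.int64(243)), (np.int64(208), np.int64(226)), (np.int64(223), np.int64(213)), (np.int64(239), np.int64(209)), (np.int64(251), np.int64(214)), (np.int64(256), np.int64(226))]
-12.5 17 [(np.int64(185), np.int64(266)), (np.int64(188), np.int64(243)), (np.int64(202), np.int64(221)), (np.int64(222), np.int64(204)), (np.int64(243), np.int64(198)), (np.int64(259), np.int64(205)), (np.int64(265), np.int64(221))]
-12.5 21 [(np.int64(175), np.int64(271)), (np.int64(180), np.int64(243)), (np.int64(197), np.int64(215)), (np.int64(222), np.int64(195)), (np.int64(247), np.int64(188)), (np.int64(267), np.int64(195)), (np.int64(275), np.int64(216))]
```

>>> play_rows(
  commands="0.007 0.05 0 0 0 0;0.007 0.05 0 0 0 0;0.007 0.05 0 0 0 0;0.007 0.05 0 0 0 0;0.007 0.05 0 0 0 0;0.007 0.05 0 0 0 0;0.007 0.05 0 0 0 0;0 0 0 0 0 0",
)

```text
time_s: 5.5
tcp_pos: [0.4932, -0.0394, 0.1565]
ee_rot: [[-0.132, -0.991, -0.0], [-0.991, 0.132, 0.0], [-0.0, 0.0, -1.0]]
wrist_force: [0.5, -3.0, -0.5]
gripper_width: 0.006
gripper_force: 1.3
```

>>> play_rows(
  commands="0.005 0.033 0 0 0 0;0.005 0.033 0 0 0 0;0 0 0 0 0 0",
)

```text
time_s: 5.8
tcp_pos: [0.4935, -0.0375, 0.1565]
ee_rot: [[-0.133, -0.991, -0.0], [-0.991, 0.133, 0.0], [-0.0, 0.0, -1.0]]
wrist_force: [-0.9, -3.3, -0.2]
gripper_width: 0.004
gripper_force: 1.3
```

>>> play_rows(
  commands="0.005 0.033 0 0 0 0;0 0 0 0 0 0",
)

```text
time_s: 6.0
tcp_pos: [0.4935, -0.0371, 0.1565]
ee_rot: [[-0.132, -0.991, -0.001], [-0.991, 0.132, -0.001], [0.001, 0.001, -1.0]]
wrist_force: [-0.4, -4.8, -0.4]
gripper_width: 0.004
gripper_force: 2.4
```

>>> play_rows(
  commands="0.003 0.02 0 0 0 0;0 0 0 0 0 0",
)

```text
time_s: 6.2
tcp_pos: [0.4935, -0.0371, 0.1565]
ee_rot: [[-0.132, -0.991, -0.001], [-0.991, 0.132, -0.002], [0.002, 0.001, -1.0]]
wrist_force: [-0.3, -7.1, -0.7]
gripper_width: 0.008
gripper_force: 3.3
```

The force is rising while the TCP stays put, so the elbow is at its hard stop. I'll give one small confirming push, then back off and up for another look at the joint.

>>> play_rows(
  commands="0.003 0.02 0 0 0 0;0 0 0 0 0 0;0 0 0 0 0 0",
)

```text
time_s: 6.5
tcp_pos: [0.4934, -0.0369, 0.1565]
ee_rot: [[-0.133, -0.991, -0.002], [-0.991, 0.133, -0.003], [0.003, 0.001, -1.0]]
wrist_force: [-0.2, -8.1, -0.0]
gripper_width: 0.006
gripper_force: 4.1
```

>>> play_rows(
  commands="-0.02 -0.15 0 0 0 0;-0.07 -0.5 0 0 0 0;-0.1 -0.8 0.5 0 0 0;-0.3 0 1 0 0 0;-0.5 0.5 1 0 0 0;-0.5 0.8 1 0 0 0;-0.5 0.8 1 0 0 0;0 0.8 0.5 0 0 0;0 0.8 0 0 0 0;0 0.8 0 0 0 0;0 0.4 0 0 0 0;0 0 0 0 0 0;0 0 0 0 0 0",
)

```text
time_s: 7.8
tcp_pos: [0.4342, 0.0681, 0.3064]
ee_rot: [[-0.132, -0.991, -0.0], [-0.991, 0.132, 0.0], [-0.0, 0.0, -1.0]]
wrist_force: [0.2, 0.5, -0.2]
gripper_width: 0.002
gripper_force: 0.0
```

```bash
python3 - <<'E'
from station import r,cams
from h import *
import pickle
s=r.sense();ci=cams.camera_info("wrist");p,d=cams.capture("wrist");cv2.imwrite('pics/w3.png',p)
pickle.dump((ci,d),open('pics/w3.pkl','wb'));print(s['time_s'],s['tcp_pos'],s['wrist_force'])
E
python3 ax.py pics/w3.pkl
```

```text
7.8 [0.43417184 0.06806038 0.30638131] [ 0.16578807  0.46875607 -0.17969275]
[0.51050683 0.13788816 0.17006138 0.00146713] tilt 7.850902842372246 0.0006954292860568129 1096 0
-128 7 7.5 2.8 172.7 | -126 34 20.0 7.3 178.0 | -124 48 19.2 9.4 180.3 | -122 54 20.3 11.0 181.8 | -120 59 21.7 12.0 183.3 | -118 61 22.6 12.5 184.4 | -116 60 21.2 13.0 184.1 | -114 60 21.3 13.1 183.7 | -112 58 21.2 13.2 184.0 | -110 62 23.2 13.1 184.6 | -108 61 21.2 13.0 183.6 | -106 60 21.8 13.0 184.2 | -104 55 14.7 13.0 184.2 | -102 56 14.1 12.9 183.9 | -100 52 14.2 13.2 183.6 | -98 55 14.7 13.1 184.6 | -96 52 14.3 12.9 183.9 | -94 52 14.7 13.0 184.3 | -92 52 14.8 13.0 184.7 | -90 54 14.7 13.0 184.5 | -88 58 14.6 13.1 184.1 | -86 52 14.8 13.0 184.3 | -84 52 13.9 12.9 183.6 | -82 57 15.0 13.0 184.7 | -80 55 15.1 13.0 184.0 | -78 54 13.9 12.8 183.8 | -76 55 14.1 12.9 184.0 | -74 54 14.0 12.8 184.0 | -72 53 14.3 13.1 183.9 | -70 52 13.9 13.0 183.9 | -68 54 14.4 13.0 183.8 | -66 50 14.9 13.1 184.3 | -64 55 14.5 13.2 184.3 | -62 54 15.0 13.2 184.7 | -60 51 14.6 13.0 183.7 | -58 55 24.2 13.0 184.8 | -56 97 24.6 14.
[... 265 characters left out ...]
49 14.2 13.0 183.7 | -32 50 14.2 12.9 183.6 | -30 49 14.2 13.1 183.5 | -28 49 14.7 12.8 183.7 | -26 52 14.9 13.1 184.9 | -24 49 14.5 13.1 184.5 | -22 43 14.9 13.1 184.5 | -20 63 17.3 13.2 186.5 | -18 132 19.2 16.3 189.0 | -16 74 19.5 18.0 189.3 | -14 80 20.3 18.7 190.0 | -12 64 20.6 18.8 189.6 | -10 60 19.9 18.7 189.8 | -8 53 19.1 18.1 189.0 | -6 20 18.5 17.5 187.5 | -4 23 14.4 13.3 183.7 | -2 41 14.2 13.1 183.4 | 0 44 14.3 12.8 184.2 | 2 43 14.6 13.1 184.7 | 4 43 14.0 13.0 184.0 | 6 43 14.7 12.9 184.7 | 8 41 14.4 13.1 184.3 | 10 123 19.3 15.3 189.1 | 12 121 20.7 18.2 190.6 | 14 46 20.2 18.9 189.6 | 16 21 20.3 18.6 185.4 | 18 19 20.5 19.3 182.4 | 20 2 19.7 19.5 175.8 | 22 1 19.3 19.3 171.8 |
```

The elbow is home, with flange and rim meeting at S≈17.2 mm and the seam at about (0.513,0.117). Now I'll lean the tool so the wrist camera can look at the clip's −y end and show which ring is wide.

>>> play_rows(
  commands="0.16 -0.9 -0.1 0 0 0;0.16 -0.9 -0.1 0 0 0;0.16 -0.9 -0.1 0 0 0;0.16 -0.9 -0.1 0 0 0;0.16 -0.9 -0.1 0 0 0;0.16 -0.9 -0.1 0 0 0;0.16 -0.9 -0.1 0 0 0;0.16 -0.9 -0.1 0 0 0;0.16 -0.9 -0.1 0 0 0;0 0 0 0.9 -0.12 0;0 0 0 0.9 -0.12 0;0 0 -1 0.9 -0.12 0;0 0 -1 0.9 -0.12 0;0 0 -1 0.9 -0.12 0;0 0 -1 0 0 0;0 0 -1 0 0 0;0 0 -0.6 0 0 0;0 0 0 0 0 0;0 0 0 0 0 0",
)

```text
time_s: 9.75
tcp_pos: [0.4778, -0.1755, 0.1123]
ee_rot: [[-0.102, -0.991, 0.084], [-0.771, 0.132, 0.623], [-0.629, -0.001, -0.777]]
wrist_force: [0.2, -0.2, 1.8]
gripper_width: 0.001
gripper_force: 0.0
```

```bash
python3 - <<'E'
from station import r,cams
from h import *
s=r.sense();ci=cams.camera_info("wrist");p,d=cams.capture("wrist");cv2.imwrite('pics/w4.png',p);np.save('pics/w4.npy',d)
print(s['time_s'],s['tcp_pos'],s['ee_rot'],s['wrist_force'],-ci['R'].T@ci['t'])
h=cv2.cvtColor(p,cv2.COLOR_BGR2HSV)
m=(((h[...,0]<8)|(h[...,0]>172))&(h[...,1]>120)&(h[...,2]>40)).astype('uint8')
k,l,st,c=cv2.connectedComponentsWithStats(m);j=1+np.argmax(st[1:,4]);print(c[j],st[j])
x,y,w,hh=st[j,:4];q=p[max(0,y-20):y+hh+20,max(0,x-20):x+w+20];cv2.imwrite('pics/w4c.png',cv2.resize(q,None,fx=4,fy=4,interpolation=2));print(q.shape)
a=np.radians(82.4);ey=np.array([np.cos(a),np.sin(a),0]);ex=np.array([ey[1],-ey[0],0]);O=np.array([.478,-.208,.0164])
for R in(13,17):print(R,[tuple((4*(np.array(proj(ci,O+ex*R*np.cos(t)/1e3-ey*.0125+np.array([0,0,R*np.sin(t)/1e3]),True))-[x-20,y-20])).round()) for t in np.radians([0,45,90,135,180])])
E
```

```text
9.75 [ 0.47778055 -0.17546494  0.11226333] [[-1.02373677e-01 -9.91211008e-01  8.37876344e-02]
 [-7.70638164e-01  1.32288221e-01  6.23391247e-01]
 [-6.28996384e-01 -7.51094490e-04 -7.77407863e-01]] [ 0.15119383 -0.22531636  1.83260386] [ 0.45595825 -0.33785269  0.18788013]
[314.81779299 111.67550613] [ 280   72   70   88 3507]
(128, 110, 3)
13 [(np.float64(138.0), np.float64(138.0)), (np.float64(158.0), np.float64(170.0)), (np.float64(215.0), np.float64(183.0)), (np.float64(273.0), np.float64(169.0)), (np.float64(295.0), np.float64(137.0))]
17 [(np.float64(114.0), np.float64(138.0)), (np.float64(139.0), np.float64(181.0)), (np.float64(215.0), np.float64(199.0)), (np.float64(291.0), np.float64(180.0)), (np.float64(320.0), np.float64(138.0))]
```

View pics/w4c.png

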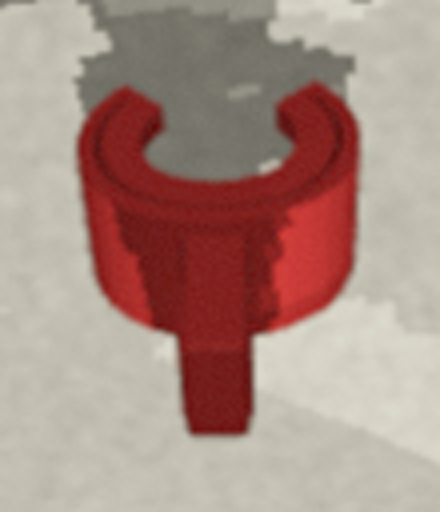

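The −y end's bore spans crop x=145–295 with its top at y≈180. That matches the r=13 mm prediction, so the narrow ring is at −y and the clip already faces the right way. I'll straighten the tool and grip the tab.

>>> play_rows(
  commands="0 0 0.6 -0.9 0.12 0;0 0 0.6 -0.9 0.12 0;0 0 0 -0.9 0.12 0;0 -0.5 0 -0.9 0.12 0;0.007 -0.583 0 -0.9 0.12 0;0 0 0 0 0 0;0 0 0 0 0 0",
  grip=45,
)

```text
time_s: 10.5
tcp_pos: [0.478, -0.2064, 0.1488]
ee_rot: [[-0.132, -0.991, 0.003], [-0.991, 0.132, 0.003], [-0.003, -0.002, -1.0]]
wrist_force: [-0.1, 0.1, 0.3]
gripper_width: 0.492
gripper_force: 0.0
```

>>> play_rows(
  commands="0 -0.02 -0.9 0 0 0;0 0 -0.9 0 0 0;0 0 -0.8 0 0 0;0 0 -0.5 0 0 0;0 0 -0.35 0 0 0;0 0 0 0 0 0;0 0 0 0 0 0",
)

```text
time_s: 11.2
tcp_pos: [0.4783, -0.2086, 0.0446]
ee_rot: [[-0.134, -0.991, 0.001], [-0.991, 0.134, 0.0], [-0.0, -0.001, -1.0]]
wrist_force: [0.1, -0.7, -0.7]
gripper_width: 0.513
gripper_force: 0.0
```

>>> play_rows(
  commands="0 0 0 0 0 0;0 0 0 0 0 0;0 0 0 0 0 0;0 0 0 0 0 0;0 0 0 0 0 0;0 0 0 0 0 0",
  grip=0,
)

```text
time_s: 11.8
tcp_pos: [0.4777, -0.208, 0.0441]
ee_rot: [[-0.132, -0.991, 0.0], [-0.991, 0.132, -0.0], [-0.0, -0.0, -1.0]]
wrist_force: [0.6, -0.4, 0.3]
gripper_width: 0.115
gripper_force: 30.0
```

>>> play_rows(
  commands="0 0 0.5 0 0 0;0 0 1 0 0 0;0 0 1 0 0 0;0 0 1 0 0 0;0 0 1 0 0 0;0 0 1 0 0 0;0 0 1 0 0 0;0 0 1 0 0 0;0 0 0 0 0 0;0 0 0 0 0 0",
)

```text
time_s: 12.8
tcp_pos: [0.4775, -0.2078, 0.2693]
ee_rot: [[-0.133, -0.991, 0.001], [-0.991, 0.133, 0.001], [-0.001, -0.001, -1.0]]
wrist_force: [-0.1, -0.0, -0.5]
gripper_width: 0.108
gripper_force: 30.0
```

```bash
python3 - <<'E'
from station import r,cams
from h import *
s=r.sense();ci=cams.camera_info("wrist");p,d=cams.capture("wrist")
print(s['time_s'],s['tcp_pos'],s['ee_rot'].round(4) if hasattr(s['ee_rot'],'round') else s['ee_rot'],s['wrist_force'])
h=cv2.cvtColor(p,cv2.COLOR_BGR2HSV)
m=(((h[...,0]<8)|(h[...,0]>172))&(h[...,1]>120)&(h[...,2]>40)).astype('uint8')
k,l,st,c=cv2.connectedComponentsWithStats(m);j=1+np.argmax(st[1:,4]);print(c[j],st[j])
X=cloud(ci,np.where(l==j,d,0));R=np.array(s['ee_rot']);P=(X-s['tcp_pos'])@R*1e3
print('in tool frame mm',P.min(0).round(1),P.max(0).round(1),np.percentile(P,[5,95],axis=0).round(1))
for a in range(-16,18,4):
    q=P[(P[:,0]>=a)&(P[:,0]<a+4)]
    if len(q):print(a,len(q),q.min(0).round(1),q.max(0).round(1))
y,x=c[j][1],c[j][0];cv2.imwrite('pics/w5.png',p)
E
```

```text
12.8 [ 0.47749956 -0.20782204  0.26926347] [[-1.328e-01 -9.911e-01  1.000e-03]
 [-9.911e-01  1.328e-01  6.000e-04]
 [-7.000e-04 -9.000e-04 -1.000e+00]] [-0.1272708  -0.00621776 -0.49740949]
[320.91045322 235.53362573] [ 286  206   71   70 2736]
in tool frame mm [ -8.3 -22.8 -76.1] [36.8 22.6 42.6] [[ -2.8 -19.5 -21.2]
 [ 14.   19.7  32.7]]
-12 1 [-8.3 19.  12.8] [-8.3 19.  12.8]
-8 79 [ -7.9 -21.2 -21.2] [-4.  22.  18.7]
-4 219 [ -4.  -20.9 -26. ] [-0.  21.9 18.5]
0 233 [  0.  -21.7 -25.8] [ 4.  21.7 19.6]
4 297 [  4.  -21.4 -25.2] [ 8.  22.2 18.8]
8 978 [  8.  -21.8 -26.8] [12.  22.  35.6]
12 902 [ 12.  -22.8 -19.4] [14.6 22.6 42.6]
```

```bash
python3 - <<'E'
from station import r,cams
from h import *
s=r.sense();ci=cams.camera_info("wrist");p,d=cams.capture("wrist")
h=cv2.cvtColor(p,cv2.COLOR_BGR2HSV)
m=(((h[...,0]<8)|(h[...,0]>172))&(h[...,1]>120)&(h[...,2]>40)).astype('uint8')
X=cloud(ci,d*m);P=(X-s['tcp_pos'])@np.array(s['ee_rot'])*1e3
for a in range(4,44,4):
    q=P[(P[:,2]>=a)&(P[:,2]<a+4)]
    if len(q):print(a,len(q),np.percentile(q[:,0],[5,25,50,75,95]).round(1),q[:,1].min().round(1),q[:,1].max().round(1))
q=P[P[:,2]<2];print('tab',len(q),np.percentile(q[:,0],[2,50,98]).round(1),np.percentile(q[:,2],[2,50]))
E
```

```text
4 397 [ 7.7  9.7 11.7 13.4 14.1] -15.9 16.1
8 416 [-3.7  4.   9.4 13.6 13.9] -18.9 19.0
12 308 [-5.2  1.5 10.1 13.5 14.1] -20.8 21.3
16 168 [-5.5  5.4 13.  13.7 14.1] -21.9 22.2
20 57 [13.2 13.5 13.6 13.8 14. ] -22.3 22.3
24 69 [13.2 13.5 13.9 14.1 14.3] -22.6 22.5
28 68 [10.4 12.4 13.6 13.9 14.1] -22.9 21.7
32 98 [ 9.4 11.1 13.  13.5 13.8] -21.9 21.4
36 46 [12.3 13.1 13.3 13.7 14.1] -20.5 19.2
40 6 [12.3 12.6 13.2 13.7 13.8] -16.5 16.6
tab 1009 [-4.1  8.9 11.8] [-25.05755847 -20.00858077]
```

```bash
python3 - <<'E'
from h import *
import pickle
a=np.array([.1375,.9905])
for f,rg in(('w1',[(-4,3),(14,21)]),('w3',[(7,14)])):
    ci,d=pickle.load(open(f'pics/{f}.pkl','rb'));X=cloud(ci,d,True,([.44,.05,.15],[.58,.2,.2]))
    S=(X[:,:2]-[.51065,.1])@a*1e3;L=(X[:,:2]-[.51065,.1])@[a[1],-a[0]]*1e3;N=np.hypot(L,X[:,2]*1e3-170)
    for lo,hi in rg:
        m=(S>lo)&(S<hi)&(N>14.5)&(N<18);print(f,lo,hi,m.sum(),np.percentile(S[m],[10,25,50,75,90]).round(2))
E
```

```text
w1 -4 3 54 [-0.77 -0.42  0.09  0.4   1.06]
w1 14 21 43 [17.08 17.7  17.9  18.19 18.73]
w3 7 14 92 [11.35 11.57 11.85 12.26 12.74]
```

The clip's origin sits 1.1 mm toward −y of the TCP, and the seam is at S≈17.9. The target TCP is therefore (0.5133,0.1188).

>>> play_rows(
  commands="0.0994 0.907 0.05 0 0 0;0.0994 0.907 0.05 0 0 0;0.0994 0.907 0.05 0 0 0;0.0994 0.907 0.05 0 0 0;0.0994 0.907 0.05 0 0 0;0.0994 0.907 0 0 0 0;0.0994 0.907 0 0 0 0;0.0994 0.907 0 0 0 0;0.0994 0.907 0 0 0 0;0.0994 0.907 0 0 0 0;0.0994 0.907 0 0 0 0;0.0994 0.907 0 0 0 -0.03;0 0 0 0 0 0;0 0 0 0 0 0;0 0 0 0 0 0",
)

```text
time_s: 14.4
tcp_pos: [0.513, 0.1178, 0.2758]
ee_rot: [[-0.138, -0.99, -0.002], [-0.99, 0.138, -0.001], [0.001, 0.001, -1.0]]
wrist_force: [1.0, -0.0, -0.3]
gripper_width: 0.11
gripper_force: 30.0
```

>>> play_rows(
  commands="0.01 0.02 -0.6 0 0 0;0 0 -0.6 0 0 0;0 0 -0.3 0 0 0;0 0 -0.15 0 0 0;0 0 0 0 0 0;0 0 0 0 0 0",
)

```text
time_s: 15.0
tcp_pos: [0.5142, 0.119, 0.2278]
ee_rot: [[-0.137, -0.991, 0.001], [-0.991, 0.137, 0.0], [-0.001, -0.001, -1.0]]
wrist_force: [0.8, -0.1, 0.4]
gripper_width: 0.113
gripper_force: 30.0
```

>>> play_rows(
  commands="-0.015 0 -0.06 0 0 0;0 0 -0.06 0 0 0;0 0 -0.06 0 0 0;0 0 -0.05 0 0 0;0 0 0 0 0 0",
)

```text
time_s: 15.5
tcp_pos: [0.5135, 0.1192, 0.2205]
ee_rot: [[-0.137, -0.991, 0.001], [-0.991, 0.137, 0.0], [-0.0, -0.001, -1.0]]
wrist_force: [0.5, -0.1, 2.3]
gripper_width: 0.118
gripper_force: 30.0
```

>>> play_rows(
  commands="0 0 -0.04 0 0 0;0 0 -0.04 0 0 0;0 0 0 0 0 0",
)

```text
time_s: 15.8
tcp_pos: [0.5134, 0.1192, 0.2177]
ee_rot: [[-0.137, -0.991, 0.0], [-0.991, 0.137, 0.0], [-0.0, -0.0, -1.0]]
wrist_force: [0.6, -0.4, 2.7]
gripper_width: 0.11
gripper_force: 30.0
```

The clip isn't blocked, and the lips are starting over the glass at about 2.7 N. I'll continue gently.

>>> play_rows(
  commands="0 0 -0.05 0 0 0;0 0 -0.05 0 0 0;0 0 0 0 0 0",
)

```text
time_s: 16.1
tcp_pos: [0.5133, 0.1191, 0.2146]
ee_rot: [[-0.137, -0.991, 0.0], [-0.991, 0.137, 0.0], [-0.0, -0.0, -1.0]]
wrist_force: [0.1, -0.4, 3.4]
gripper_width: 0.116
gripper_force: 30.0
```

>>> play_rows(
  commands="0 0 -0.05 0 0 0;0 0 -0.05 0 0 0;0 0 0 0 0 0",
)

```text
time_s: 16.4
tcp_pos: [0.5131, 0.119, 0.2111]
ee_rot: [[-0.137, -0.991, -0.001], [-0.991, 0.137, -0.0], [0.0, 0.001, -1.0]]
wrist_force: [1.7, -0.4, 1.1]
gripper_width: 0.111
gripper_force: 30.0
```

>>> play_rows(
  commands="0 0 -0.06 0 0 0;0 0 -0.06 0 0 0;0 0 -0.06 0 0 0;0 0 0 0 0 0",
)

```text
time_s: 16.8
tcp_pos: [0.5128, 0.119, 0.2051]
ee_rot: [[-0.138, -0.99, -0.002], [-0.991, 0.138, -0.0], [0.001, 0.002, -1.0]]
wrist_force: [2.6, -0.6, -2.7]
gripper_width: 0.111
gripper_force: 30.0
```

>>> play_rows(
  commands="0 0 -0.06 0 0 0;0 0 -0.06 0 0 0;0 0 -0.04 0 0 0;0 0 0 0 0 0",
)

```text
time_s: 17.2
tcp_pos: [0.5129, 0.1191, 0.2007]
ee_rot: [[-0.137, -0.991, -0.001], [-0.991, 0.137, -0.0], [0.0, 0.001, -1.0]]
wrist_force: [1.6, -0.8, -5.1]
gripper_width: 0.114
gripper_force: 30.0
```

>>> play_rows(
  commands="0 0 -0.05 0 0 0;0 0 -0.04 0 0 0;0 0 0 0 0 0;0 0 0 0 0 0",
)

```text
time_s: 17.6
tcp_pos: [0.5131, 0.1191, 0.1986]
ee_rot: [[-0.137, -0.991, -0.0], [-0.991, 0.137, 0.0], [0.0, 0.0, -1.0]]
wrist_force: [0.9, -0.7, -3.2]
gripper_width: 0.115
gripper_force: 30.0
```

>>> play_rows(
  commands="0 0 -0.03 0 0 0;0 0 0 0 0 0;0 0 0 0 0 0",
)

```text
time_s: 17.9
tcp_pos: [0.5132, 0.1191, 0.198]
ee_rot: [[-0.137, -0.991, 0.0], [-0.991, 0.137, 0.0], [-0.0, -0.0, -1.0]]
wrist_force: [0.5, -0.3, -1.7]
gripper_width: 0.114
gripper_force: 30.0
```

>>> play_rows(
  commands="0 0 -0.03 0 0 0;0 0 0 0 0 0;0 0 0 0 0 0",
)

```text
time_s: 18.2
tcp_pos: [0.5134, 0.1191, 0.1974]
ee_rot: [[-0.137, -0.991, 0.0], [-0.991, 0.137, 0.0], [-0.0, -0.0, -1.0]]
wrist_force: [0.2, -1.0, -0.0]
gripper_width: 0.112
gripper_force: 30.0
```

>>> play_rows(
  commands="0 0 0 0 0 0;0 0 0 0 0 0;0 0 0 0 0 0;0 0 0 0 0 0;0 0 0 0 0 0;0 0 0.3 0 0 0;0 0 0.6 0 0 0;0 0 1 0 0 0;0 0 1 0 0 0;0 0.5 1 0 0 0;0 0.5 0.5 0 0 0;0 0 0 0 0 0;0 0 0 0 0 0",
  grip=40,
)

```text
time_s: 19.5
tcp_pos: [0.5129, 0.1491, 0.329]
ee_rot: [[-0.137, -0.991, -0.0], [-0.991, 0.137, 0.0], [-0.0, 0.0, -1.0]]
wrist_force: [-0.7, -0.9, -0.0]
gripper_width: 0.459
gripper_force: 0.0
```

```bash
python3 - <<'E'
from station import r,cams
from h import *
a=np.array([.1375,.9905])
s=r.sense();ci=cams.camera_info("wrist");p,d=cams.capture("wrist");cv2.imwrite('pics/w6.png',p)
print(s['time_s'],s['tcp_pos'],s['wrist_force'])
h=cv2.cvtColor(p,cv2.COLOR_BGR2HSV)
m=(((h[...,0]<8)|(h[...,0]>172))&(h[...,1]>120)&(h[...,2]>40)).astype('uint8')
k,l,st,c=cv2.connectedComponentsWithStats(m);j=1+np.argmax(st[1:,4]);print(c[j],st[j])
X=cloud(ci,np.where(l==j,d,0),True,([.4,0,.1],[.6,.2,.3]));S=(X[:,:2]-[.51065,.1])@a*1e3;L=(X[:,:2]-[.51065,.1])@[a[1],-a[0]]*1e3
print('L',np.percentile(L,[0.5,99.5]),'S',np.percentile(S,[.5,5,50,99.5]),'z',np.percentile(X[:,2],[1,99,99.8]))
t=X[:,2]>.20;rc=cv2.minAreaRect(np.stack([S[t],L[t]],1).astype('float32'));print('tab',t.sum(),rc)
x,y,w,hh=st[j,:4];cv2.imwrite('pics/w6c.png',cv2.resize(p[max(0,y-60):y+hh+40,max(0,x-50):x+w+50],None,fx=3,fy=3,interpolation=2))
E
```

```text
19.5 [0.51287506 0.14909265 0.32897581] [-0.746151   -0.86943956 -0.01275495]
[316.48545455 157.76636364] [ 295  144   44   30 1100]
L [-21.74009053  21.84016777] S [ 5.15602524  6.17923586 16.04097948 29.62012257] z [0.1755606  0.21907299 0.21939669]
tab 270 ((17.182395935058594, -0.34696054458618164), (10.210501670837402, 19.157602310180664), 89.93984985351562)
```

View pics/w6c.png

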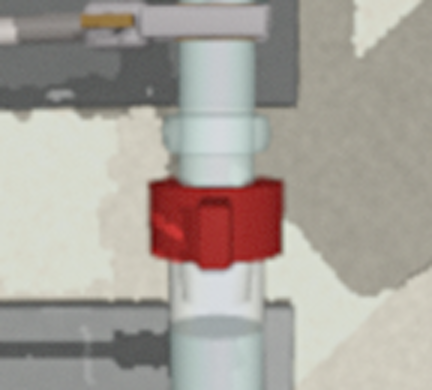

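The view shows the red clip square over the joint at crop (215,225), with its tab upward. The tab top is at z=0.219, as expected when fully home, and the clip is centred sideways within 0.4 mm. Handing in.

```bash
python3 -c "
from station import r
print(r.finish_job())"
```

```text
the job is handed in; nothing more can be done
None
```

I pushed the elbow home and clicked the red clip on over the closed joint, tab up and wide ring towards the line. I handed the job in at 19.5 s; the hand-in returned no verdict. The highest force I read on the glass was about 8 N.

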